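# Poke open the child-safe laundry caddy

### The job

Use the dark square wooden dowel to open the teal caddy: poke it straight into the hole in the caddy's back, the side facing the robot, and push the spring latch inside until the front flap drops open. Then draw the dowel out, lay it flat on the shelf and let go of it. Keep the grey caddy shut.

Things in the scene. Friction and masses are not known exactly. Their poses are not given: they have to be found in the camera images.
- dowel: Dark brown wooden rod, square in section, 240 x 16 x 16 mm, 30 to 65 g, lying on the bamboo shelf. Origin at its centre, x along its length; both ends are alike. Grip it from above across its middle, with the fingers closing across its length. Do not confuse it with the flat steel bottle opener (about 155 mm long).
- teal_caddy: Teal plastic caddy, fixed, 130 (x) x 150 (y) x 150 mm high, back to the robot, yaw within 15 degrees. Origin: centre of underside; x from back to flap side (away from robot), z up. Hole: level 42 x 42 mm square passage along x, centred at y = 0, z = 55, in a darker collar, mouth at x = -80. The latch's brass paddle hangs inside, face at x = -45. A like grey caddy stands beside it, on either side.
- teal_caddy_flap (a joint): Teal caddy's front flap (on the side away from the robot, 126 mm high, hinged at its lower edge), rad: 0 latched, 1.5 dropped open. Pushing the latch paddle in the hole 5 to 8 mm towards the flap side, with 3 to 6 N, frees it; it then falls open by itself in about a second. The paddle has a hard stop at 13 to 21 mm, so push it about 11 mm. It springs back.
- grey_caddy_flap (a joint): Hinge of the flap of the pale grey caddy (the same shape as the teal one), rad: 0 shut and latched; it must stay shut.
Not all that is in view belongs to the job. Of the things shaped like the dowel, the brown one is meant.

How it is judged (in metres and radians):
On the way:
1. the dowel is in the hole of the teal caddy and the teal flap has come open (value of joint teal_caddy_flap above 0.15 rad and x of dowel in the frame of teal_caddy between -0.19 and -0.1 m and y of dowel in the frame of teal_caddy between -0.06 and 0.06 m and z of dowel in the frame of teal_caddy between 0.02 and 0.1 m and angle between the x axis of dowel and the x axis of teal_caddy, either way round below 0.5 rad), for 0.1 s.
At the end, for the whole second after the job is handed in: The teal flap is open by more than 1.0 rad, the grey flap is shut (under 0.1 rad), and the dowel lies flat and still on the shelf (its centre under 20 mm high), let go (value of joint teal_caddy_flap above 1 rad and value of joint grey_caddy_flap below 0.1 rad and height (world z) of dowel below 0.02 m and linear speed of dowel below 0.03 m/s); the robot touches nothing.
It fails at once if the grey caddy's flap comes open (value of joint grey_caddy_flap above 0.15 rad).
It fails at once if the teal flap is opened without the dowel in its hole (value of joint teal_caddy_flap between 0.05 and 0.15 rad and not (x of dowel in the frame of teal_caddy between -0.19 and -0.1 m and y of dowel in the frame of teal_caddy between -0.06 and 0.06 m and z of dowel in the frame of teal_caddy between 0.02 and 0.1 m and angle between the x axis of dowel and the x axis of teal_caddy, either way round below 0.5 rad)).
It also fails if it takes over 48 s, if anything falls off the work surface, if the arm or the gripper's body presses on something with over 40 N, if the wrist force passes 120 N, or if a joint passes its speed limit or range.

### The arm

A 6-joint arm with a two-finger parallel gripper is mounted at the origin on the work surface. World frame = base frame: x ahead of the robot, y to its left, z up, the work surface at z = 0. Lengths are in mm, angles in rad, forces in N, time in s.
With the tool pointing down it reaches from about 275 to 750 mm from the base axis. Payload 10.2 kg.
Tool frame: the origin (TCP) lies at the very end of the fingers, on their centre line; the grasp point (between the pads) lies 19 mm behind it (ctrl.pinch_z is the distance from the TCP to the grasp point, in mm); y points along the fingers, z is the direction in which the jaws open and shut, and the axes are right-handed (so a half turn about y gives the same grasp; the last joint's range is limited). The gripper opens to 85 mm and grips with 20 to 120 N. Pads are 22 mm wide; open, the fingers measure 114 mm over their backs; the gripper's body (76 mm by 85 mm) begins 54 mm behind the grasp point. The pads swing forward as they close: fully open they stand 13 mm farther back than shut.
Start: joints at [-1.487, 0.313, 1.498, -0, 1.331, -0.223], TCP at [158.542, -500.495, 231.294] pointing down, gripper open.
Joint ranges: [-2.94, 2.94], [-0.97, 2.17], [0.19, 2.56], [-1.23, 4.37], [0.02, 3.11], [-2.88, 2.88]. Speed limits (rad/s): [2.39, 2.39, 3.01, 3.14, 3.14, 3.14].

### API

Orientations are given as a unit quaternion [w, x, y, z].
In Python, from rig import sense, eyes, ctrl gives the robot as it stands. The module is installed in compiled form; this text tells all that it offers.
- The arm moves only by the shell command python3 -m handwheel 'ROWS' [FORCE]. ROWS is JSON, a list of rows, each an object of numbers: "grip": the finger opening in mm, from 0 to 85.4; "tx", "ty", "tz": the shift along the tool's x, y, z in mm; "wx", "wy", "wz": the turn, a rotation vector about the tool's x, y, z in rad. In form: [{"grip": .., "tx": .., "ty": .., "tz": .., "wx": .., "wy": .., "wz": ..}, ...]. A call has 1 to 10 rows; each row shifts and turns the commanded pose from where the row before left it, along the tool's axes as they then stand; what a row does not reach is not made up. A row lasts 1/12 s, in which the tool goes at most 41.7 mm and 7.16 degrees, less where a joint would pass 70% of its speed; a pose out of reach is approached as far as the arm can. A call is refused whole if a number of a shift passes 41.7 or a number of a turn 0.125, either way. A call with a gripper value outside its range is refused whole. The fingers move at their own pace and stop on an object; FORCE is the grip in N (left out, the last holds). Time passes only in rows, so rows that do not move let the fingers close. It gives the time, the measured TCP pose, the force and the opening at its end, in the units of the state.
- sense(): the state, without advancing time (a new reading comes with each control period).
- eyes.capture(name): name is "side" or "top" or "wrist"; returns a dict with "pixels" (420x560x3 uint8, red, green, blue), "mtx" (3x3 intrinsics, pixels), "R" (3x3) and "t" (3): a world point X has camera coordinates R X + t. Camera axes: x right, y down, z forward; pixel columns grow to the right and rows downward; lengths in mm; the calibration is good to about 2 mm. A picture is of the moment at which its call begins. There is no depth.
- ctrl.finish_job(): hands the job in, once; it reports no verdict.
The state is a dict: "time_s": time; "joints": joint angles; "dq": joint speeds; "tau": joint torques, N m; "eef_pos": TCP position; "ee_rot": TCP orientation; "force": force on the tool from outside, world axes, zero at the start; "wrist_torque": the same for the moment, N m; "grip_width": opening from 0.0 (shut) to 1.0 (fully open).
Only numpy, scipy, OpenCV 4.12 (cv2) and the standard library are available. Lean on these libraries where they do the work, as an engineer would, in place of code of your own. Each camera call takes 0.05 s, during which the arm holds its last target.

## Working session

There is one attempt and no reset: what is moved stays moved. The work goes in short steps, Python scripts to look and compute and a shell command to move; the robot and the scene stay as the last step left them, time stands still between calls to the robot, and variables do not carry over. Pictures are saved under pics/ and viewed, and the job is handed in when it is done.

```bash
mkdir -p pics; ls
python3 - <<'E'
from rig import sense, eyes, ctrl
import cv2
for n in ["side","top","wrist"]:
    c=eyes.capture(n); cv2.imwrite(f"pics/{n}0.png",c["pixels"][:,:,::-1])
    print(n,c["mtx"].round(1).tolist(),c["R"].round(3).tolist(),c["t"].round(1).tolist())
print(sense())
E
```

```text
pics
side [[501.7, 0.0, 283.7], [0.0, 501.7, 206.0], [0.0, 0.0, 1.0]] [[0.725, 0.689, 0.0], [0.502, -0.527, -0.686], [-0.473, 0.497, -0.728]] [-267.6, -254.5, 1754.2]
top [[541.1, 0.0, 289.1], [0.0, 541.1, 201.7], [0.0, 0.0, 1.0]] [[-0.029, -1.0, 0.009], [-0.998, 0.029, -0.051], [0.051, -0.01, -0.999]] [-103.9, 476.1, 1446.4]
wrist [[354.7, 0.0, 276.1], [0.0, 354.7, 207.8], [0.0, 0.0, 1.0]] [[0.301, -0.954, -0.002], [-0.904, -0.286, 0.317], [-0.302, -0.094, -0.949]] [-525.0, -39.0, 381.7]
{'time_s': 0.15, 'joints': array([-1.48739600e+00,  3.13295603e-01,  1.49820881e+00,  3.45309232e-05,
        1.33102601e+00, -2.23421278e-01]), 'dq': array([-0.00054369, -0.00052644, -0.00188704,  0.00026059, -0.00159849,
       -0.00120358]), 'tau': array([-2.35503137e-07, -4.12366641e+01, -2.59799552e+01, -2.11393863e-04,
        3.23727305e-03, -3.18781554e-05]), 'eef_pos': array([ 158.53663908, -500.30247137,  230.90002535]), 'ee_rot': array([ 0.10808496, -0.10801491,  0.69913253, -0.69847271]), 'force': array([-0.3053894 , -0.61458196,  0.65664196]), 'wrist_torque': array([-0.0438156 , -0.01751637, -0.06893838]), 'grip_width': 0.9983977044607245}
```

View pics/side0.png

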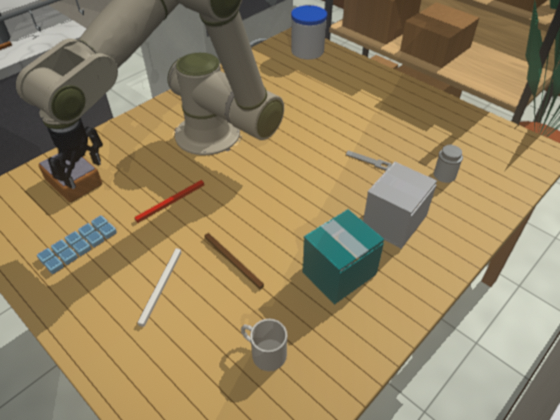

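View pics/top0.png

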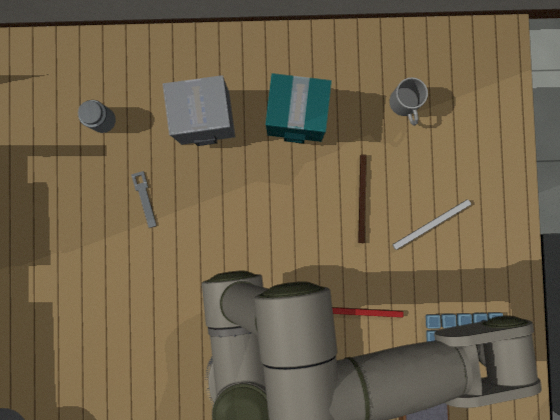

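View pics/wrist0.png

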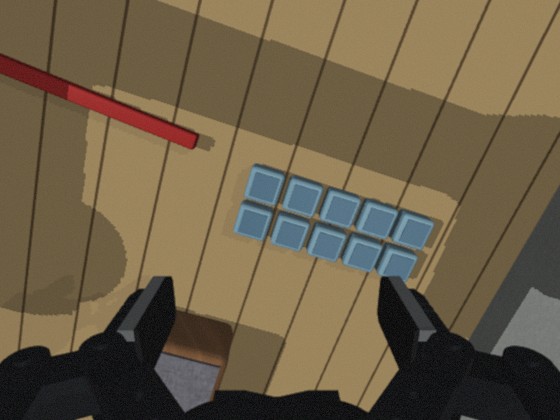

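Candidates in the top view are a brown rod (362,198), a red rod (370,313), a white rod (432,225) and the steel opener (146,200). I choose the brown rod. The teal caddy is at (298,108), with its collar at (295,138), and the grey caddy is at (198,110). Next is a close crop.

Run:
```python
import cv2
a=cv2.imread("pics/top0.png")[60:260,250:400]
b=cv2.imread("pics/side0.png")[200:310,190:400]
cv2.imwrite("pics/c1.png",cv2.resize(a,None,fx=3,fy=3,interpolation=2)[:600])
cv2.imwrite("pics/c2.png",cv2.resize(b,None,fx=3.8,fy=3.8,interpolation=2)[:600,:800])
```

```text
(no output)
```

View pics/c1.png

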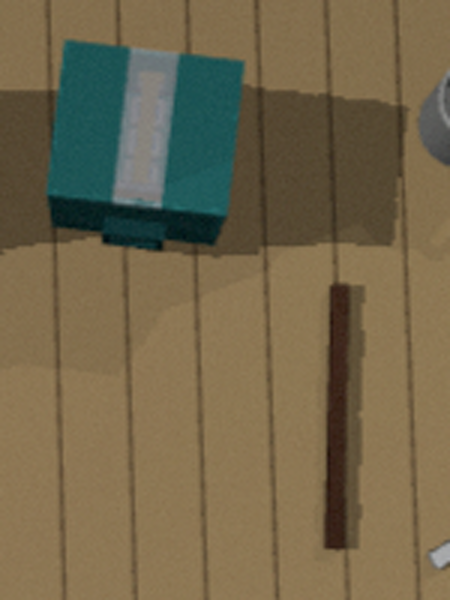

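View pics/c2.png

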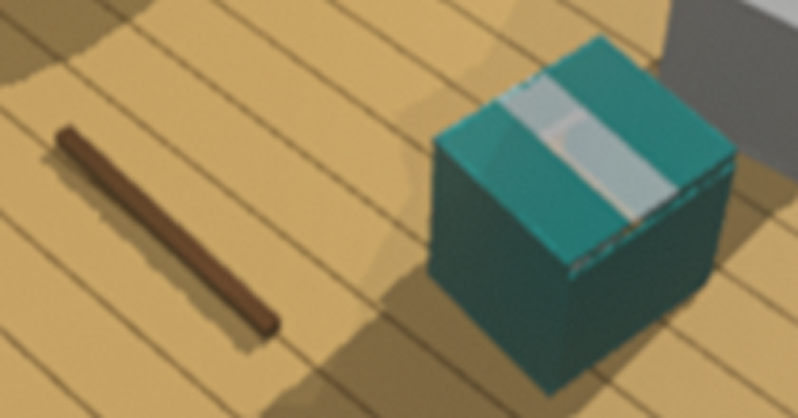

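```bash
cat > h.py <<'E'
import numpy as np
from scipy.spatial.transform import Rotation as Ro
CAM={}
def ray(c,u,v,z):
    R,t,K=np.array(c["R"]),np.array(c["t"]),np.array(c["mtx"])
    d=R.T@np.linalg.solve(K,[u,v,1]);o=-R.T@t
    return o+d*(z-o[2])/d[2]
def proj(c,X):
    p=c["mtx"]@(c["R"]@np.array(X,float)+c["t"]);return p[:2]/p[2]
def pose(s):
    w,x,y,z=s["ee_rot"];return np.array(s["eef_pos"]),Ro.from_quat([x,y,z,w])
E
python3 - <<'E'
from h import *
from rig import eyes,sense
T=eyes.capture("top");S=eyes.capture("side")
np.set_printoptions(precision=1,suppress=True)
f=lambda p:(250+p[0]/3-.33,60+p[1]/3-.33)
g=lambda p:(190+p[0]/3.8-.37,200+p[1]/3.8-.37)
A=[ray(T,*f(p),150) for p in [(65,42),(243,60),(222,216),(50,198)]]
B=[ray(S,*g(p),150) for p in [(600,38),(735,152),(567,265),(435,143)]]
for n,P in(("T",A),("S",B)):
    P=np.array(P);print(n,P,P.mean(0))
    for i in range(4):
        e=P[(i+1)%4]-P[i];print(np.hypot(*e[:2]),np.degrees(np.arctan2(e[1],e[0])))
print("dowel T",[ray(T,*f(p),16) for p in [(340,285),(336,549)]])
print("dowel S",[ray(S,*g(p),16) for p in [(67,133),(275,325)]])
p,R=pose(sense());print(p,R.as_matrix())
E
```

```text
T [[ 783.9  -81.5  150. ]
 [ 765.  -227.7  150. ]
 [ 635.9 -206.2  150. ]
 [ 654.7  -65.7  150. ]] [ 709.9 -145.3  150. ]
147.42591440359902 -97.37966371314789
130.83875742308544 170.536478031742
141.78600236387052 82.3989668025925
130.20742075279665 -6.990938864791713
S [[ 660.8  -66.7  150. ]
 [ 786.8  -85.4  150. ]
 [ 765.  -229.8  150. ]
 [ 641.4 -213.3  150. ]] [ 713.5 -148.8  150. ]
127.40826555953937 -8.456444853578605
145.93673485707623 -98.56976679434345
124.72133561549589 172.43224017017707
147.89055107716229 82.47855482378091
dowel T [array([ 594.4, -321.1,   16. ]), array([ 357.1, -309. ,   16. ])]
dowel S [array([ 365.2, -309. ,   16. ]), array([ 598.5, -322.7,   16. ])]
[ 158.5 -500.4  231.1] [[-1.  -0.   0.3]
 [-0.3  0.  -1. ]
 [-0.  -1.  -0. ]]
```

```bash
cat >> h.py <<'E'
def plan(s,tgt,yaw):
    """yaw (deg): direction of -tool x (camera side). turn first, then shift."""
    p,R=pose(s);a=np.radians(yaw)
    X=-np.array([np.cos(a),np.sin(a),0]);Y=np.array([0,0,-1.]);Z=np.cross(X,Y)
    G=Ro.from_matrix(np.c_[X,Y,Z])
    tr=(R.inv()*G).as_rotvec();d=np.array(tgt)-p
    print("t",round(s["time_s"],2),"p",p.round(1),"f",s["force"].round(1),"g",round(s["grip_width"]*85.4,1))
    print("turn",tr.round(3)," shift after turn",G.inv().apply(d).round(1)," shift w/o turn",R.inv().apply(d).round(1))
E
python3 - <<'E'
from h import *
from rig import sense
plan(sense(),[458,-314.5,200],-3.1)
E
```

```text
t 0.25 p [ 158.5 -500.4  231.1] f [0.2 0.  0.3] g 85.4
turn [ 0.001  0.361 -0.   ]  shift after turn [-289.    31.1 -201.8]  shift w/o turn [-341.6   31.2  -86.8]
```

```bash
python3 -m handwheel '[{"wy":0.12},{"wy":0.12},{"wy":0.12},{"tx":-32,"ty":3.5,"tz":-22.4},{"tx":-32,"ty":3.5,"tz":-22.4},{"tx":-32,"ty":3.5,"tz":-22.4},{"tx":-32,"ty":3.5,"tz":-22.4},{"tx":-32,"ty":3.5,"tz":-22.4},{"tx":-32,"ty":3.5,"tz":-22.4},{"tx":-32,"ty":3.5,"tz":-22.4}]' 60
python3 -m handwheel '[{"tx":-32,"ty":3.5,"tz":-22.4},{"tx":-32,"ty":3,"tz":-22.4},{},{}]'
python3 - <<'E'
from h import *
from rig import sense,eyes
import cv2
plan(sense(),[458,-314.5,200],-3.1)
c=eyes.capture("wrist");im=c["pixels"][:,:,::-1].copy();cv2.imwrite("pics/w1.png",im)
np.save("w1.npy",c,allow_pickle=True)
E
```

```text
t 0.25 p [ 158.5 -500.4  231.1] f [0.2 0.  0.3] g 85.4
turn [ 0.001  0.361 -0.   ]  shift after turn [-289.    31.1 -201.8]  shift w/o turn [-341.6   31.2  -86.8]invalid input
invalid input
```

View pics/w1.png

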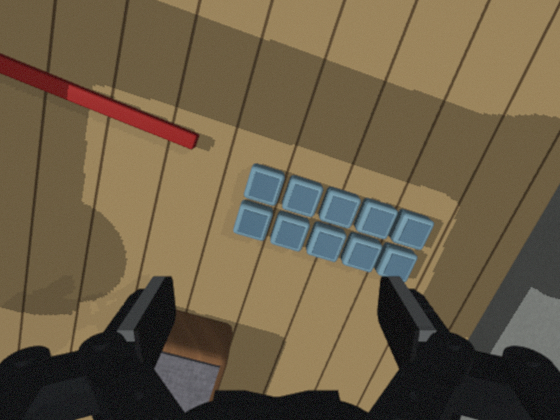

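The arm did not move because every row must carry all seven keys.

```bash
python3 -m handwheel '[{"grip":85,"tx":0,"ty":0,"tz":0,"wx":0,"wy":0.12,"wz":0},{"grip":85,"tx":0,"ty":0,"tz":0,"wx":0,"wy":0.12,"wz":0},{"grip":85,"tx":0,"ty":0,"tz":0,"wx":0,"wy":0.12,"wz":0},{"grip":85,"tx":-32,"ty":3.5,"tz":-22.4,"wx":0,"wy":0,"wz":0},{"grip":85,"tx":-32,"ty":3.5,"tz":-22.4,"wx":0,"wy":0,"wz":0},{"grip":85,"tx":-32,"ty":3.5,"tz":-22.4,"wx":0,"wy":0,"wz":0},{"grip":85,"tx":-32,"ty":3.5,"tz":-22.4,"wx":0,"wy":0,"wz":0},{"grip":85,"tx":-32,"ty":3.5,"tz":-22.4,"wx":0,"wy":0,"wz":0},{"grip":85,"tx":-32,"ty":3.5,"tz":-22.4,"wx":0,"wy":0,"wz":0},{"grip":85,"tx":-32,"ty":3.5,"tz":-22.4,"wx":0,"wy":0,"wz":0}]' 60
python3 -m handwheel '[{"grip":85,"tx":-32,"ty":3.5,"tz":-22.4,"wx":0,"wy":0,"wz":0},{"grip":85,"tx":-32,"ty":3.5,"tz":-22.4,"wx":0,"wy":0,"wz":0},{"grip":85,"tx":0,"ty":0,"tz":0,"wx":0,"wy":0,"wz":0},{"grip":85,"tx":0,"ty":0,"tz":0,"wx":0,"wy":0,"wz":0}]'
python3 - <<'E'
from h import *
from rig import sense,eyes
import cv2
plan(sense(),[458,-314.5,200],-3.1)
c=eyes.capture("wrist");im=c["pixels"][:,:,::-1].copy();cv2.imwrite("pics/w2.png",im)
np.save("w1.npy",c,allow_pickle=True)
E
```

```text
time_s: 1.13
eef_pos: [392.0, -354.5, 206.7]
ee_rot: [0.019, -0.019, -0.707, 0.707]
force: [0.4, -0.9, -0.8]
grip_width: 0.997
time_s: 1.47
eef_pos: [457.8, -313.3, 199.3]
ee_rot: [-0.018, 0.017, 0.707, -0.707]
force: [-1.0, -0.1, -0.8]
grip_width: 0.997
t 1.47 p [ 457.8 -313.3  199.3] f [-1.  -0.1 -0.8] g 85.2
turn [0.    0.004 0.001]  shift after turn [-0.2 -0.7  1.2]  shift w/o turn [-0.2 -0.7  1.2]
```

View pics/w2.png

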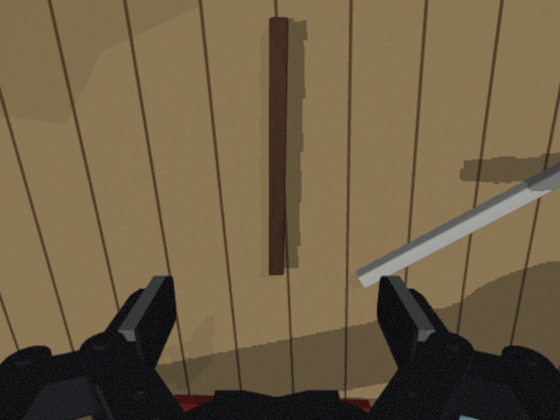

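The brown dowel is centred between the fingers, with its ends at about (279,18) and (276,268). The white rod stays clear.

Run:
```python
from h import *
from rig import sense
c=np.load("w1.npy",allow_pickle=True).item()
a,b=ray(c,279,18,16),ray(c,276.5,265,16)
print(a,b,(a+b)/2,np.hypot(*(a-b)[:2]),np.degrees(np.arctan2(*(a-b)[1::-1])))
print("cam",-c["R"].T@c["t"])
plan(sense(),[460,-315,3],-3.1)
```

```text
[ 596.37438105 -322.55092228   16.        ] [ 370.48856572 -308.99047475   16.        ] [ 483.43147339 -315.77069852   16.        ] 226.2924817670421 -3.435475005653857
cam [ 541.22387636 -317.65777105  341.97831715]
t 1.52 p [ 456.9 -314.3  199.6] f [-0.8  0.4 -0.7] g 84.8
turn [0.    0.002 0.001]  shift after turn [ -3.1 196.6   0.6]  shift w/o turn [ -3.2 196.6   0.6]
```

```bash
python3 -m handwheel '[{"grip":85,"tx":-3,"ty":38,"tz":0.6,"wx":0,"wy":0,"wz":0},{"grip":60,"tx":0,"ty":38,"tz":0,"wx":0,"wy":0,"wz":0},{"grip":60,"tx":0,"ty":38,"tz":0,"wx":0,"wy":0,"wz":0},{"grip":60,"tx":0,"ty":38,"tz":0,"wx":0,"wy":0,"wz":0},{"grip":60,"tx":0,"ty":25,"tz":0,"wx":0,"wy":0,"wz":0},{"grip":60,"tx":0,"ty":12,"tz":0,"wx":0,"wy":0,"wz":0},{"grip":60,"tx":0,"ty":7,"tz":0,"wx":0,"wy":0,"wz":0},{"grip":60,"tx":0,"ty":0,"tz":0,"wx":0,"wy":0,"wz":0},{"grip":60,"tx":0,"ty":0,"tz":0,"wx":0,"wy":0,"wz":0}]' 60
python3 -m handwheel '[{"grip":5,"tx":0,"ty":0,"tz":0,"wx":0,"wy":0,"wz":0},{"grip":5,"tx":0,"ty":0,"tz":0,"wx":0,"wy":0,"wz":0},{"grip":5,"tx":0,"ty":0,"tz":0,"wx":0,"wy":0,"wz":0},{"grip":5,"tx":0,"ty":0,"tz":0,"wx":0,"wy":0,"wz":0},{"grip":5,"tx":0,"ty":0,"tz":0,"wx":0,"wy":0,"wz":0},{"grip":5,"tx":0,"ty":0,"tz":0,"wx":0,"wy":0,"wz":0}]' 60
```

```text
time_s: 2.27
eef_pos: [460.2, -316.3, 5.2]
ee_rot: [0.018, -0.02, -0.706, 0.707]
force: [0.3, -0.2, 0.7]
grip_width: 0.701
time_s: 2.77
eef_pos: [460.2, -315.6, 4.8]
ee_rot: [0.018, -0.019, -0.706, 0.707]
force: [-1.1, 0.1, 7.1]
grip_width: 0.162
```

```bash
python3 -m handwheel '[{"grip":5,"tx":0,"ty":0,"tz":0,"wx":0,"wy":0,"wz":0},{"grip":5,"tx":0,"ty":-20,"tz":0,"wx":0,"wy":0,"wz":0},{"grip":5,"tx":0,"ty":-30,"tz":0,"wx":0,"wy":0,"wz":0},{"grip":5,"tx":0,"ty":-30,"tz":0,"wx":0,"wy":0,"wz":0},{"grip":5,"tx":0,"ty":0,"tz":0,"wx":0,"wy":0,"wz":0},{"grip":5,"tx":0,"ty":0,"tz":0,"wx":0,"wy":0,"wz":0}]'
python3 - <<'E'
from h import *
from rig import sense,eyes
import cv2
out=[]
for n in["wrist","side"]:
    c=eyes.capture(n);im=c["pixels"][:,:,::-1].copy();np.save(n+"3.npy",c,allow_pickle=True)
    if n=="side": im=cv2.resize(im[180:310,150:390],None,fx=3.3,fy=3.3,interpolation=2)
    cv2.imwrite(f"pics/{n}3.png",im)
plan(sense(),[479,-119,80],-8)
E
```

```text
time_s: 3.27
eef_pos: [460.4, -315.7, 85.3]
ee_rot: [0.018, -0.02, -0.706, 0.708]
force: [-0.4, -0.8, -0.8]
grip_width: 0.162
t 3.37 p [ 459.5 -314.9   83. ] f [ 0.2  0.2 -0.7] g 14.1
turn [0.001 0.087 0.001]  shift after turn [   7.9    3.  -196.7]  shift w/o turn [  -9.1    3.2 -196.6]
```

View pics/wrist3.png

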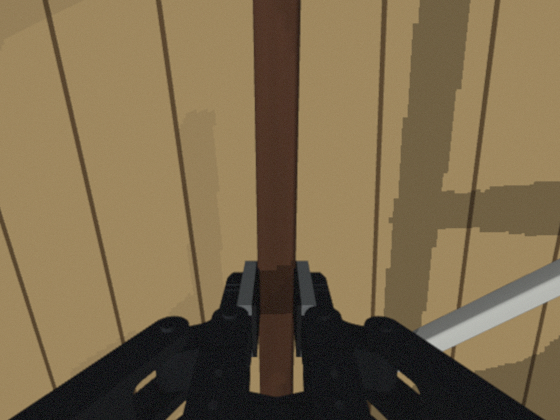

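View pics/side3.png

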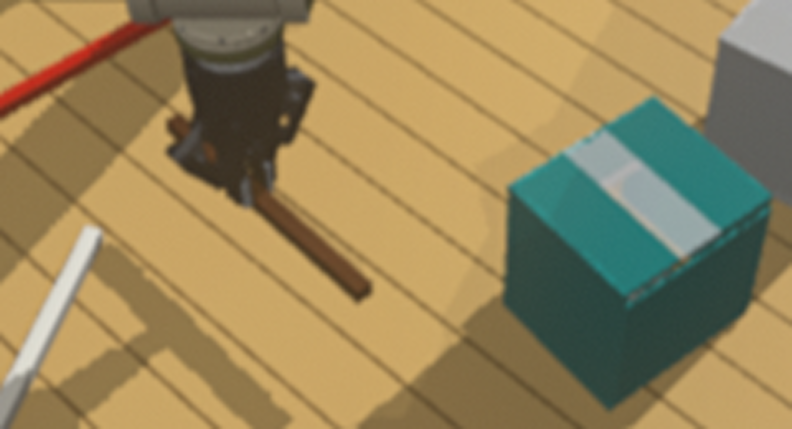

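```bash
python3 - <<'E'
from h import *
from rig import sense
c=np.load("side3.npy",allow_pickle=True).item()
for z in (75,80,85,90,95): print(z,proj(c,[598,-323,z]))
plan(sense(),[464,-112,85],-8)
E
python3 -m handwheel '[{"grip":5,"tx":0,"ty":0,"tz":0,"wx":0,"wy":0.087,"wz":0},{"grip":5,"tx":1,"ty":0,"tz":-34,"wx":0,"wy":0,"wz":0},{"grip":5,"tx":4,"ty":0,"tz":-34,"wx":0,"wy":0,"wz":0},{"grip":5,"tx":5,"ty":0,"tz":-34,"wx":0,"wy":0,"wz":0},{"grip":5,"tx":5,"ty":0,"tz":-34,"wx":0,"wy":0,"wz":0},{"grip":5,"tx":5,"ty":0,"tz":-34,"wx":0,"wy":0,"wz":0},{"grip":5,"tx":4,"ty":0,"tz":-30,"wx":0,"wy":0,"wz":0},{"grip":5,"tx":0,"ty":0,"tz":0,"wx":0,"wy":0,"wz":0},{"grip":5,"tx":0,"ty":0,"tz":0,"wx":0,"wy":0,"wz":0}]'
python3 - <<'E'
from h import *
from rig import sense,eyes
import cv2
for n in["wrist","side","top"]:
    c=eyes.capture(n);im=c["pixels"][:,:,::-1].copy();np.save(n+"4.npy",c,allow_pickle=True)
    if n=="side": im=cv2.resize(im[160:310,230:430],None,fx=4,fy=4,interpolation=2)
    if n=="top": im=cv2.resize(im[60:210,220:400],None,fx=4,fy=4,interpolation=2)
    cv2.imwrite(f"pics/{n}4.png",im)
plan(sense(),[464,-112,50],-8)
E
```

```text
75 [261.03726127 271.68417463]
80 [260.97144448 270.50213235]
85 [260.90524421 269.31320298]
90 [260.83865711 268.11732618]
95 [260.77167977 266.91444085]
t 3.37 p [ 459.5 -314.9   83. ] f [ 0.2  0.2 -0.7] g 14.1
turn [0.001 0.087 0.001]  shift after turn [  23.7   -2.  -201.5]  shift w/o turn [   6.2   -1.8 -202.8]
time_s: 4.12
eef_pos: [463.6, -112.6, 82.9]
ee_rot: [-0.049, 0.048, 0.706, -0.705]
force: [-0.1, -0.6, -0.7]
grip_width: 0.165
t 4.27 p [ 463.9 -114.7   83.3] f [ 0.4 -0.4 -0.2] g 14.3
turn [ 0.    -0.001  0.001]  shift after turn [ 0.3 33.3 -2.7]  shift w/o turn [ 0.2 33.3 -2.7]
```

View pics/wrist4.png

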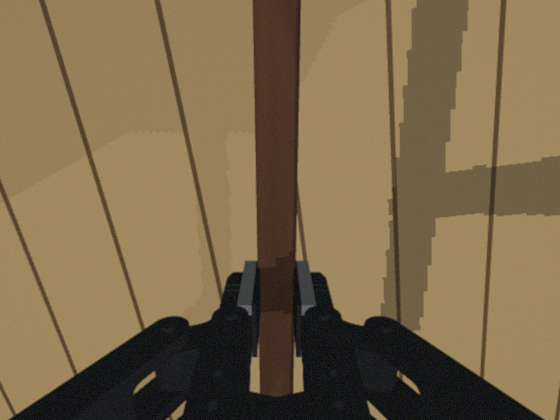

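View pics/side4.png

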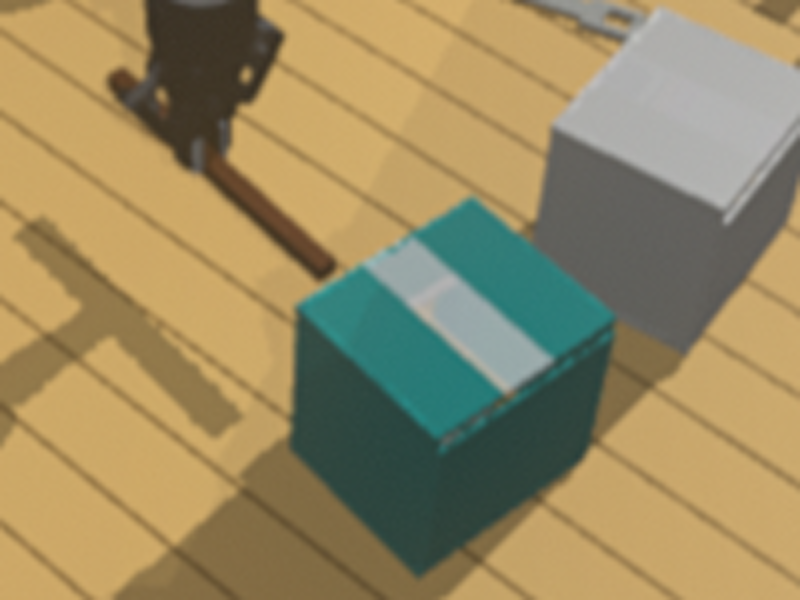

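View pics/top4.png

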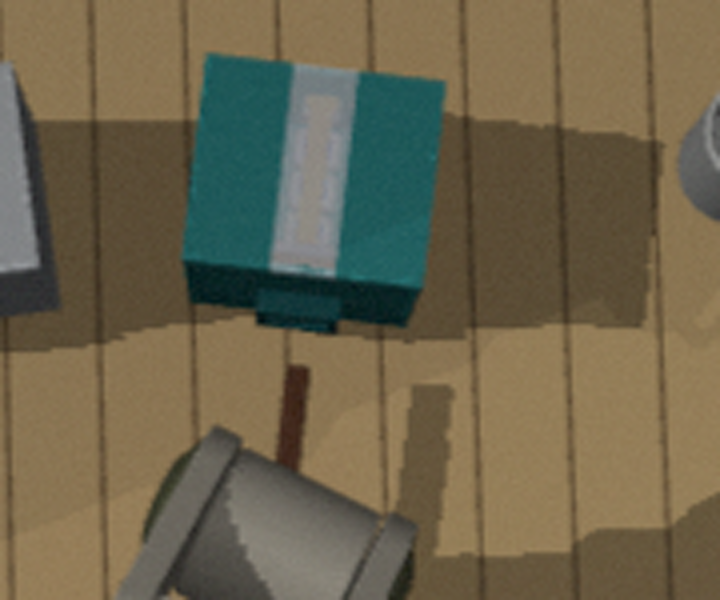

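Run:
```python
from h import *
from rig import sense
np.set_printoptions(precision=1,suppress=True)
T=np.load("top4.npy",allow_pickle=True).item();S=np.load("side4.npy",allow_pickle=True).item()
f=lambda p:(220+p[0]/4-.375,60+p[1]/4-.375)
g=lambda p:(230+p[0]/4-.375,160+p[1]/4-.375)
A=np.array([ray(T,*f(p),150) for p in [(207,54),(445,80),(420,287),(184,262)]])
B=np.array([ray(S,*g(p),150) for p in [(472,198),(613,318),(440,440),(298,307)]])
for P in(A,B):
    print(P.mean(0)[:2],[(round(np.hypot(*e[:2])),round(np.degrees(np.arctan2(e[1],e[0])),1)) for e in np.roll(P,-1,0)-P])
print("strip yaw",[ (lambda e:np.degrees(np.arctan2(e[1],e[0])))(ray(T,*f(a),150)-ray(T,*f(b),150)) for a,b in [((294,65),(271,270)),((357,72),(337,276))]])
for z in(30,55,80): print("collar",z,ray(T,*f((256,325)),z),ray(T,*f((337,333)),z))
print("tip T",ray(T,*f((298,367)),91), "dowel T back",ray(T,*f((289,460)),91))
t=ray(T,*f((298,367)),91)
for z in (85,91,97): print(z,(proj(S,[t[0],t[1],z])-[230-.375,160-.375])*4, "obs ~ (328,262)")
```

```text
[ 710.7 -145.6] [(148, np.float64(-97.8)), (130, np.float64(171.3)), (146, np.float64(82.3)), (130, np.float64(-7.8))]
[ 712.9 -147.4] [(127, np.float64(-8.7)), (146, np.float64(-97.4)), (129, np.float64(172.0)), (147, np.float64(82.1))]
strip yaw [np.float64(-8.007998200716031), np.float64(-7.3034544305122315)]
collar 30 [ 635.6 -107.5   30. ] [ 628.7 -161.6   30. ]
collar 55 [ 631.5 -107.4   55. ] [ 624.7 -160.5   55. ]
collar 80 [ 627.4 -107.3   80. ] [ 620.7 -159.5   80. ]
tip T [ 597.7 -133.4   91. ] dowel T back [ 538.  -125.9   91. ]
85 [326.3 271.4] obs ~ (328,262)
91 [326.7 265.5] obs ~ (328,262)
97 [327.1 259.6] obs ~ (328,262)
```

```bash
python3 -m handwheel '[{"grip":5,"tx":0,"ty":16,"tz":-2.7,"wx":0,"wy":0,"wz":0},{"grip":5,"tx":0,"ty":15.5,"tz":0,"wx":0,"wy":0,"wz":0},{"grip":5,"tx":0,"ty":0,"tz":0,"wx":0,"wy":0,"wz":0},{"grip":5,"tx":-10,"ty":0,"tz":0,"wx":0,"wy":0,"wz":0},{"grip":5,"tx":-10,"ty":0,"tz":0,"wx":0,"wy":0,"wz":0},{"grip":5,"tx":0,"ty":0,"tz":0,"wx":0,"wy":0,"wz":0},{"grip":5,"tx":0,"ty":0,"tz":0,"wx":0,"wy":0,"wz":0}]'
python3 - <<'E'
from h import *
from rig import sense,eyes
import cv2
for n in["side","top"]:
    c=eyes.capture(n);im=c["pixels"][:,:,::-1].copy();np.save(n+"5.npy",c,allow_pickle=True)
    if n=="side": im=cv2.resize(im[160:310,230:430],None,fx=4,fy=4,interpolation=2)
    if n=="top": im=cv2.resize(im[60:210,220:400],None,fx=4,fy=4,interpolation=2)
    cv2.imwrite(f"pics/{n}5.png",im)
a=np.radians(-7.9)
t=np.array([711.8,-146.5])-169*np.array([np.cos(a),np.sin(a)])
print(t)
plan(sense(),[*t,51.8],-7.9)
E
```

```text
time_s: 4.85
eef_pos: [484.2, -114.6, 52.5]
ee_rot: [0.05, -0.05, -0.705, 0.705]
force: [-0.1, 0.5, -0.5]
grip_width: 0.169
[ 544.40390071 -123.27187172]
t 4.95 p [ 483.7 -114.2   52.4] f [-0.4 -0.8 -0.7] g 14.0
turn [ 0.    -0.003  0.   ]  shift after turn [-61.4   0.6   0.7]  shift w/o turn [-61.4   0.6   0.5]
```

View pics/side5.png

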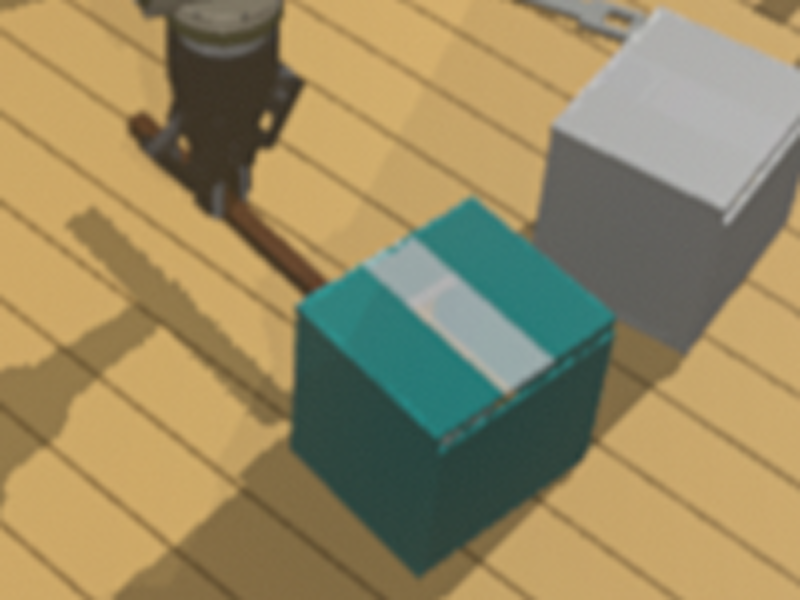

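View pics/top5.png

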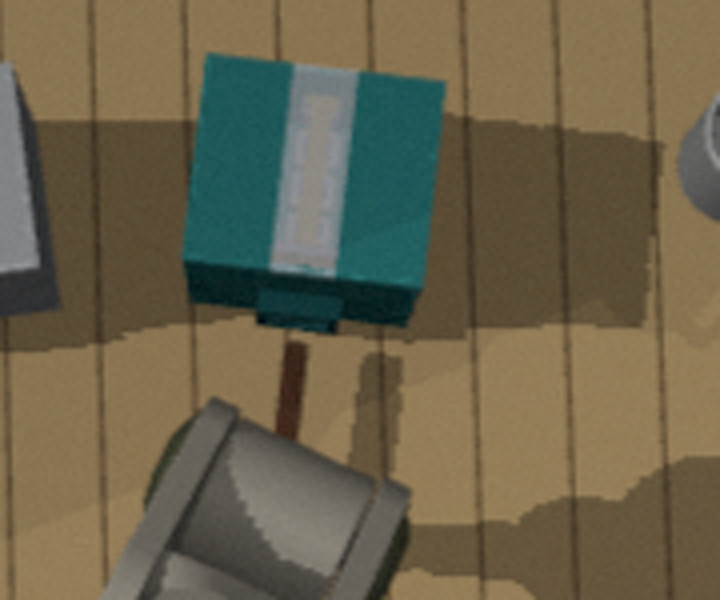

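The dowel tip, at crop (296,342), lines up with the collar centre at (297,~325). I'm going in.

```bash
python3 -m handwheel '[{"grip":5,"tx":-12,"ty":0,"tz":0.5,"wx":0,"wy":0,"wz":0},{"grip":5,"tx":-12,"ty":0,"tz":0,"wx":0,"wy":0,"wz":0},{"grip":5,"tx":-12,"ty":0,"tz":0,"wx":0,"wy":0,"wz":0},{"grip":5,"tx":-8,"ty":0,"tz":0,"wx":0,"wy":0,"wz":0},{"grip":5,"tx":0,"ty":0,"tz":0,"wx":0,"wy":0,"wz":0},{"grip":5,"tx":0,"ty":0,"tz":0,"wx":0,"wy":0,"wz":0}]'
python3 -m handwheel '[{"grip":5,"tx":-4,"ty":0,"tz":0,"wx":0,"wy":0,"wz":0},{"grip":5,"tx":0,"ty":0,"tz":0,"wx":0,"wy":0,"wz":0},{"grip":5,"tx":0,"ty":0,"tz":0,"wx":0,"wy":0,"wz":0}]'
```

```text
time_s: 5.45
eef_pos: [527.2, -120.5, 52.2]
ee_rot: [-0.05, 0.049, 0.705, -0.705]
force: [-0.0, 0.1, -0.6]
grip_width: 0.164
time_s: 5.7
eef_pos: [531.5, -121.2, 52.4]
ee_rot: [-0.05, 0.05, 0.705, -0.705]
force: [-0.2, -0.2, -0.4]
grip_width: 0.167
```

```bash
python3 -m handwheel '[{"grip":5,"tx":-4,"ty":0,"tz":0,"wx":0,"wy":0,"wz":0},{"grip":5,"tx":0,"ty":0,"tz":0,"wx":0,"wy":0,"wz":0},{"grip":5,"tx":0,"ty":0,"tz":0,"wx":0,"wy":0,"wz":0}]'
```

```text
time_s: 5.95
eef_pos: [535.2, -121.6, 52.1]
ee_rot: [-0.05, 0.049, 0.705, -0.705]
force: [-3.4, 0.5, -0.4]
grip_width: 0.168
```

Contact came near TCP x ≈ 534, as predicted. I'm pushing on in small steps.

```bash
python3 -m handwheel '[{"grip":5,"tx":-4,"ty":0,"tz":0,"wx":0,"wy":0,"wz":0},{"grip":5,"tx":0,"ty":0,"tz":0,"wx":0,"wy":0,"wz":0},{"grip":5,"tx":0,"ty":0,"tz":0,"wx":0,"wy":0,"wz":0}]'
python3 -m handwheel '[{"grip":5,"tx":-3.5,"ty":0,"tz":0,"wx":0,"wy":0,"wz":0},{"grip":5,"tx":0,"ty":0,"tz":0,"wx":0,"wy":0,"wz":0},{"grip":5,"tx":0,"ty":0,"tz":0,"wx":0,"wy":0,"wz":0},{"grip":5,"tx":0,"ty":0,"tz":0,"wx":0,"wy":0,"wz":0},{"grip":5,"tx":0,"ty":0,"tz":0,"wx":0,"wy":0,"wz":0}]'
python3 - <<'E'
from rig import eyes
import cv2
a=eyes.capture("side")["pixels"][160:310,230:430,::-1]
b=eyes.capture("top")["pixels"][10:160,220:400,::-1]
cv2.imwrite("pics/p6.png",cv2.hconcat([cv2.resize(x,None,fx=2.1,fy=2.1,interpolation=2) for x in(a,b)]))
E
```

```text
time_s: 6.2
eef_pos: [539.1, -122.2, 52.1]
ee_rot: [-0.05, 0.049, 0.705, -0.705]
force: [-4.9, -0.2, -0.4]
grip_width: 0.168
time_s: 6.62
eef_pos: [542.5, -122.7, 52.1]
ee_rot: [-0.05, 0.049, 0.705, -0.705]
force: [-5.9, 0.8, -0.1]
grip_width: 0.168
```

View pics/p6.png

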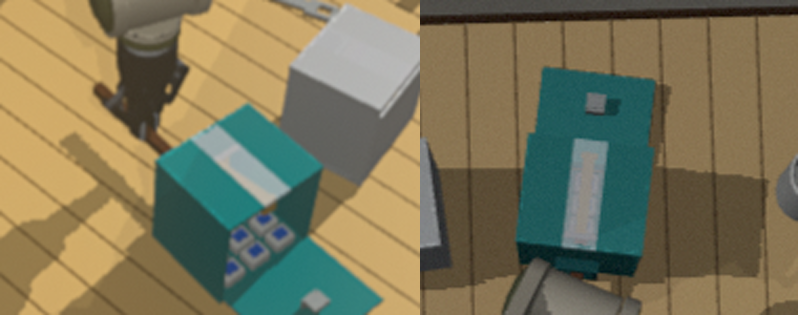

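The flap is fully open: the side view shows the inside, and the top view shows the flap lying out beyond the caddy. The grey caddy is shut. I'm drawing the dowel straight back.

```bash
python3 -m handwheel '[{"grip":5,"tx":10,"ty":0,"tz":0,"wx":0,"wy":0,"wz":0},{"grip":5,"tx":15,"ty":0,"tz":0,"wx":0,"wy":0,"wz":0},{"grip":5,"tx":20,"ty":0,"tz":0,"wx":0,"wy":0,"wz":0},{"grip":5,"tx":20,"ty":0,"tz":0,"wx":0,"wy":0,"wz":0},{"grip":5,"tx":20,"ty":0,"tz":0,"wx":0,"wy":0,"wz":0},{"grip":5,"tx":15,"ty":0,"tz":0,"wx":0,"wy":0,"wz":0},{"grip":5,"tx":0,"ty":0,"tz":0,"wx":0,"wy":0,"wz":0},{"grip":5,"tx":0,"ty":0,"tz":0,"wx":0,"wy":0,"wz":0}]'
python3 -m handwheel '[{"grip":5,"tx":0,"ty":15,"tz":0,"wx":0,"wy":0,"wz":0},{"grip":5,"tx":0,"ty":15,"tz":0,"wx":0,"wy":0,"wz":0},{"grip":5,"tx":0,"ty":10,"tz":0,"wx":0,"wy":0,"wz":0},{"grip":5,"tx":0,"ty":3,"tz":0,"wx":0,"wy":0,"wz":0},{"grip":5,"tx":0,"ty":2,"tz":0,"wx":0,"wy":0,"wz":0},{"grip":5,"tx":0,"ty":0,"tz":0,"wx":0,"wy":0,"wz":0},{"grip":5,"tx":0,"ty":0,"tz":0,"wx":0,"wy":0,"wz":0}]'
```

```text
time_s: 7.38
eef_pos: [444.8, -109.2, 52.9]
ee_rot: [0.049, -0.051, -0.705, 0.706]
force: [0.8, 0.3, -0.8]
grip_width: 0.163
time_s: 7.97
eef_pos: [444.5, -109.0, 7.8]
ee_rot: [0.049, -0.05, -0.705, 0.706]
force: [0.2, 0.1, -0.9]
grip_width: 0.166
```

```bash
python3 -m handwheel '[{"grip":5,"tx":0,"ty":1.5,"tz":0,"wx":0,"wy":0,"wz":0},{"grip":5,"tx":0,"ty":0,"tz":0,"wx":0,"wy":0,"wz":0},{"grip":5,"tx":0,"ty":1,"tz":0,"wx":0,"wy":0,"wz":0},{"grip":5,"tx":0,"ty":0,"tz":0,"wx":0,"wy":0,"wz":0},{"grip":5,"tx":0,"ty":0,"tz":0,"wx":0,"wy":0,"wz":0}]'
python3 -m handwheel '[{"grip":20,"tx":0,"ty":0,"tz":0,"wx":0,"wy":0,"wz":0},{"grip":30,"tx":0,"ty":0,"tz":0,"wx":0,"wy":0,"wz":0},{"grip":60,"tx":0,"ty":0,"tz":0,"wx":0,"wy":0,"wz":0},{"grip":60,"tx":0,"ty":0,"tz":0,"wx":0,"wy":0,"wz":0},{"grip":60,"tx":0,"ty":0,"tz":0,"wx":0,"wy":0,"wz":0},{"grip":60,"tx":0,"ty":0,"tz":0,"wx":0,"wy":0,"wz":0}]'
```

```text
time_s: 8.38
eef_pos: [444.1, -108.8, 4.9]
ee_rot: [0.049, -0.05, -0.705, 0.705]
force: [-1.1, -1.0, -0.4]
grip_width: 0.166
time_s: 8.88
eef_pos: [444.0, -108.8, 4.8]
ee_rot: [0.05, -0.05, -0.705, 0.705]
force: [-0.2, -0.9, 0.2]
grip_width: 0.701
```

```bash
python3 -m handwheel '[{"grip":60,"tx":0,"ty":-10,"tz":0,"wx":0,"wy":0,"wz":0},{"grip":60,"tx":0,"ty":-25,"tz":0,"wx":0,"wy":0,"wz":0},{"grip":60,"tx":0,"ty":-35,"tz":0,"wx":0,"wy":0,"wz":0},{"grip":60,"tx":0,"ty":-35,"tz":0,"wx":0,"wy":0,"wz":0},{"grip":60,"tx":0,"ty":-35,"tz":0,"wx":0,"wy":0,"wz":0},{"grip":60,"tx":0,"ty":-20,"tz":0,"wx":0,"wy":0,"wz":0},{"grip":60,"tx":0,"ty":0,"tz":0,"wx":0,"wy":0,"wz":0},{"grip":60,"tx":0,"ty":0,"tz":0,"wx":0,"wy":0,"wz":0},{"grip":60,"tx":0,"ty":0,"tz":0,"wx":0,"wy":0,"wz":0}]'
python3 - <<'E'
from rig import eyes
import cv2
a=eyes.capture("side")["pixels"][130:330,200:450,::-1]
b=eyes.capture("wrist")["pixels"][:,:,::-1]
c=eyes.capture("top")["pixels"][40:240,130:380,::-1]
b=cv2.resize(b,(266,200))
cv2.imwrite("pics/p7.png",cv2.hconcat([a,b,c]))
E
```

```text
time_s: 9.63
eef_pos: [443.5, -108.6, 164.3]
ee_rot: [-0.05, 0.049, 0.706, -0.705]
force: [-0.2, -0.1, -0.0]
grip_width: 0.702
```

View pics/p7.png

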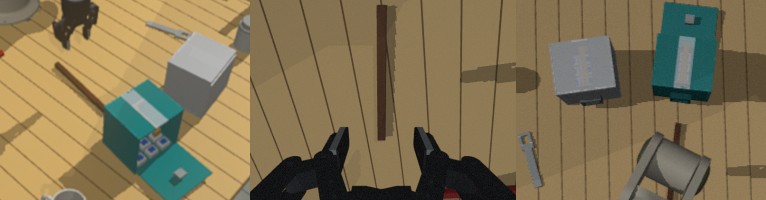

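The dowel lies flat and free on the shelf, behind the caddy. The teal flap is open, the grey one is shut, and the gripper is empty and raised. I'm handing in.

```bash
python3 -c "
from rig import ctrl;ctrl.finish_job()"
```

```text
the job is handed in; nothing more can be done
```

The teal caddy is open and the job is handed in; `ctrl.finish_job()` reports no verdict, so I can't confirm that it was judged a pass. I gripped the brown dowel about 20 mm behind its middle, lined it up with the hole and pushed the latch about 9–10 mm (peak about 6 N). The flap then dropped. I drew the dowel straight out, laid it on the shelf, let go and raised the gripper. My last state reading, just before hand-in, was 9.6 s of the 48 s.

- **Last pictures:** the teal flap is fully open, the grey caddy is shut, and the dowel lies flat and clear of the raised, open gripper.
- **What failed or disagreed:**
  - My first move command was refused because its rows left out some keys; nothing moved.
  - The camera views differed by 2–4 mm on the caddy's position, and by up to 8 mm on one end of the dowel. I used averages.

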